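Find the loaded sample jar by weight and hold it out

ROBOT

A 6-joint arm with a two-finger parallel gripper is mounted at the origin on a cart in front of the work surface, level with it; the furniture and walls round the work are solid. World frame = base frame: x ahead of the robot, y to its left, z up, the work surface at z = 0. Lengths are in m, angles in rad, forces in N, time in s.
With the tool pointing down it reaches from about 0.4 to 0.825 m from the base axis. Payload 7 kg.
Tool frame: the origin (TCP) lies midway between the tips of the shut fingers; the grasp point (between the pads) lies 19 mm behind it; z points along the fingers, x is the direction in which the jaws open and shut, and the axes are right-handed (so a half turn about z gives the same grasp; the last joint's range is limited). The gripper opens to 88 mm and grips with 3 to 60 N. Pads are 19 mm wide; open, the fingers measure 130 mm over their backs; the gripper's body (78 mm by 193 mm) begins 47 mm behind the grasp point.
Start: joints at [-0.916, 0.359, 0.012, 0, -1.224, -0.288], TCP at [0.242, -0.63, 0.227] pointing down, gripper open.
Joint ranges: [-3.07, 3.07], [-1.43, 2.12], [-1.02, 1.25], [-3.03, 1.67], [-3.05, -0], [-3.03, 3.03]. Speed limits (rad/s): [2.39, 2.39, 3.01, 3.14, 3.14, 3.14].

INTERFACE

Orientations are given as [roll, pitch, yaw] about the fixed x, y, z axes, in that order (R = Rz(yaw) Ry(pitch) Rx(roll)).
In Python, from station import arm, grab_frame, camera_params gives the robot as it stands.
- The arm moves only by the shell command python3 -m handwheel 'ROWS' [FORCE]. ROWS is JSON, a list that holds one entry, the list of rows, each a list of 5 numbers: the finger opening in m, from 0 to 0.0876, then the shift along the tool's x, y, z in m, then the turn about the tool's z in degrees. A call has 1 to 20 rows; each row is the pose to reach, as a shift and turn from the pose measured when the call began, along the tool's axes at that moment; what a row does not reach only later rows make up. A row lasts 1/12 s, in which the tool goes at most 41.7 mm and 7.16 degrees, less where a joint would pass 70% of its speed; a pose out of reach is approached as far as the arm can. A call with a gripper value outside its range is refused whole. The fingers move at their own pace and stop on an object; FORCE is the grip in N (left out, the last holds). Time passes only in rows, so rows that repeat a pose let the fingers close. It gives the time, the measured TCP pose, the force and the opening at its end, in the units of the state.
- arm.get_state(): the state, without advancing time (a new reading comes with each control period).
- grab_frame(name): name is "side" or "top" or "wrist"; returns the picture (400x640x3 uint8, blue, green, red); there is no depth.
- camera_params(name): a dict with "intrinsics" (3x3 intrinsics, pixels), "k1" (the pictures are not rectified: a ray, as slopes to the right and down, at radius r is drawn at 1 + k1 r^2 times it, then the intrinsics apply), "R" (3x3) and "t" (3): a world point X has camera coordinates R X + t; the wrist camera has in their place "tool_from_camera" (4x4, takes a point from camera to tool coordinates, whose origin is the TCP and whose axes are the tool frame's). Camera axes: x right, y down, z forward; pixel columns grow to the right and rows downward; lengths in m; the calibration is good to about 2 mm. A picture is of the moment at which its call begins: read the wrist's pose just before it. camera_params takes no time and is no camera call.
- arm.job_done(): hands the job in, once; it reports no verdict.
The state is a dict: "t": time; "q": joint angles; "qd": joint speeds; "joint_efforts": joint torques, N m; "eef_pos": TCP position; "ee_rot": TCP orientation; "force": force on the tool from outside, world axes, zero at the start; "moment": the same for the moment, N m; "width": finger opening in m.
Only numpy, scipy, OpenCV 4.12 (cv2) and the standard library are available. Lean on these libraries where they do the work, as an engineer would, in place of code of your own. Each camera call takes 0.05 s, during which the arm holds its last target.

TASK

Two look-alike sample jars stand on cork mats and only one of them is loaded. Lift them one at a time well clear of their mats to feel which is heavier, stand the lighter one back upright in the middle of its own mat, and finish holding the heavier one in the gripper: upright, still, a hand's breadth above the middle of the white hand-over tray without touching it. Do not let go of it at the end; keep both jars upright throughout and leave the beaker, flask and timer behind the mats alone.

Things in the scene. Friction and masses are not known exactly. Their poses are not given: they have to be found in the camera images.
- sample_1_centre (a point): centre, half-way up, of jar 1, one of two look-alike opaque cream plastic sample jars with fixed screw caps: 125 mm tall, round body 68 mm across up to 103 mm, ribbed cap 55 mm across on the top 22 mm. It starts upright near the middle of mat 1, this point 68 mm above the work surface. z points up out of the cap.
- sample_2_centre (a point): centre, half-way up, of jar 2, one of two look-alike opaque cream plastic sample jars with fixed screw caps: 125 mm tall, round body 68 mm across up to 103 mm, ribbed cap 55 mm across on the top 22 mm. It starts upright near the middle of mat 2, this point 68 mm above the work surface. z points up out of the cap.
- mat_1_top (a point): middle of the top of mat 1, a round cork mat fixed on the work surface, 96 mm across, 5 mm thick; jar 1 (sample_1_centre) stands on it at the start and belongs on it. z up.
- mat_2_top (a point): middle of the top of mat 2, a round cork mat fixed on the work surface, 96 mm across, 5 mm thick; jar 2 (sample_2_centre) stands on it at the start and belongs on it. z up.
- sample_1: jar 1 as a whole; origin at the centre of its underside, z up. One of the two jars weighs 0.19 to 0.25 kg, the loaded one 0.53 to 0.66 kg; which is which changes from start to start and cannot be seen. Rigid plastic: cap or body may be gripped with 30 to 60 N.
- sample_2: jar 2 as a whole; origin at the centre of its underside, z up. One of the two jars weighs 0.19 to 0.25 kg, the loaded one 0.53 to 0.66 kg; which is which changes from start to start and cannot be seen. Rigid plastic: cap or body may be gripped with 30 to 60 N.
- mat_1: mat 1; origin at the centre of its underside
- mat_2: mat 2; origin at the centre of its underside
- tray: the white hand-over tray; origin at the centre of its underside, on the work surface
- tray_centre (a point): middle of the open mouth, at rim height, of the shallow white plastic hand-over tray fixed on the work surface: 130 mm (its x) by 170 mm (its y), 22 mm high, a small grip tab on each long side. z up.
- beaker_100_mid (a point): clear glass beaker, 57 mm across, 70 mm tall, standing loose near the work, to be left alone; this point is 30 mm above its foot, on its middle axis
- conical_flask_mid (a point): conical flask, 64 mm across the foot, 102 mm tall, standing loose near the work, to be left alone; this point is 30 mm above its foot, on its middle axis
- bench_timer_mid (a point): white bench timer, 24 x 62 x 62 mm, standing loose near the work, to be left alone; this point is 30 mm above its foot, on its middle axis
Mind the look-alikes: they are no part of the job. What is shaped like the sample_1 but green is not meant.

How it is judged:
By the outcome, as a careful person would: the job done as asked, in the order asked, and still so for the second after the job is handed in, while the arm keeps its last pose, push and grip.
It also fails if it takes over 72 s, if anything falls off the work surface, if the arm or the gripper's body presses on something with over 40 N, if the wrist force passes 120 N, or if a joint passes its speed limit or range.

## Working session

There is one attempt and no reset: what is moved stays moved. The work goes in short steps, Python scripts to look and compute and a shell command to move; the robot and the scene stay as the last step left them, time stands still between calls to the robot, and variables do not carry over. Pictures are saved under pics/ and viewed, and the job is handed in when it is done.

```bash
mkdir -p pics; ls; python3 - <<'E'
from station import arm, grab_frame, camera_params
import cv2
s=arm.get_state();print(s)
for n in("side","top","wrist"):
    cv2.imwrite(f"pics/{n}0.png",grab_frame(n))
    print(n,camera_params(n))
E
```

```text
pics
{'t': 0.0, 'q': array([-9.15869089e-01,  3.59396482e-01,  1.10730240e-02, -3.50567202e-04,
       -1.22407763e+00, -2.88097089e-01]), 'qd': array([ 7.38663914e-04,  1.62455505e-04, -2.99476113e-05,  1.11613797e-03,
        6.68539067e-04, -3.55840743e-04]), 'joint_efforts': array([-3.04068762e-04, -5.82717705e+01,  2.93073070e+01,  6.99728519e+00,
        7.17966323e-03, -1.61358962e-04]), 'eef_pos': array([ 0.24190059, -0.62965664,  0.22562256]), 'ee_rot': array([-3.14145262e+00, -1.63226758e-03,  1.93750697e+00]), 'force': array([-1.09036495,  1.09057607, -0.00670716]), 'moment': array([ 0.01834364, -0.0129598 ,  0.02900445]), 'width': 0.08741125955942751}
side {'intrinsics': array([[403.40337936,   0.        , 318.78501946],
       [  0.        , 403.40337936, 196.67982641],
       [  0.        ,   0.        ,   1.        ]]), 'k1': 0.03593602615350161, 'R': array([[-0.92052509, -0.39013277,  0.02073591],
       [-0.24441827,  0.53367839, -0.80959686],
       [ 0.30478396, -0.75032246, -0.58661993]]), 't': array([0.53702938, 0.20164294, 0.84119059])}
top {'intrinsics': array(
[... 245 characters left out ...]
8943,  0.14131838, -0.20413206],
       [ 0.20146725, -0.03306862, -0.97893688]]), 't': array([0.0783177 , 0.59556548, 0.90970495])}
wrist {'intrinsics': array([[285.87417237,   0.        , 320.2637975 ],
       [  0.        , 285.87417237, 199.36051661],
       [  0.        ,   0.        ,   1.        ]]), 'k1': -0.0005968007131176884, 'tool_from_camera': array([[ 9.99999944e-01, -3.35383759e-04,  2.03146864e-05,
         1.08525507e-03],
       [ 3.17494112e-04,  9.62986192e-01,  2.69550541e-01,
        -7.30022536e-02],
       [-1.09965636e-04, -2.69550519e-01,  9.62986244e-01,
        -1.58735718e-01],
       [ 0.00000000e+00,  0.00000000e+00,  0.00000000e+00,
         1.00000000e+00]])}
```

View pics/side0.png

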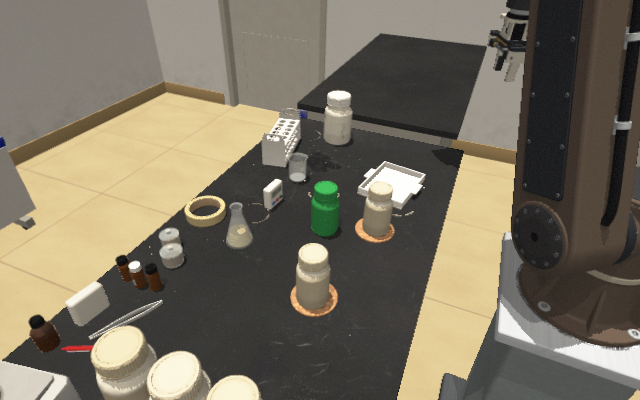

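View pics/top0.png

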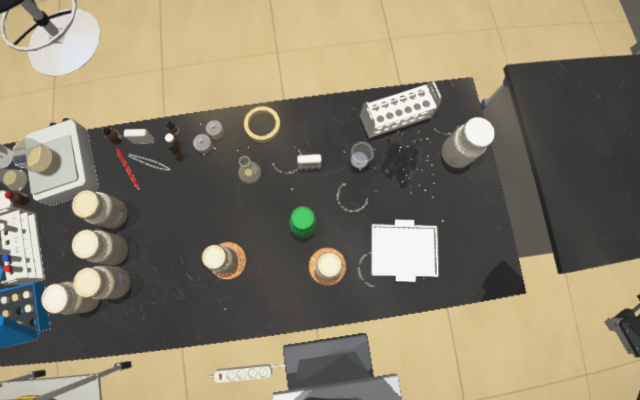

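View pics/wrist0.png

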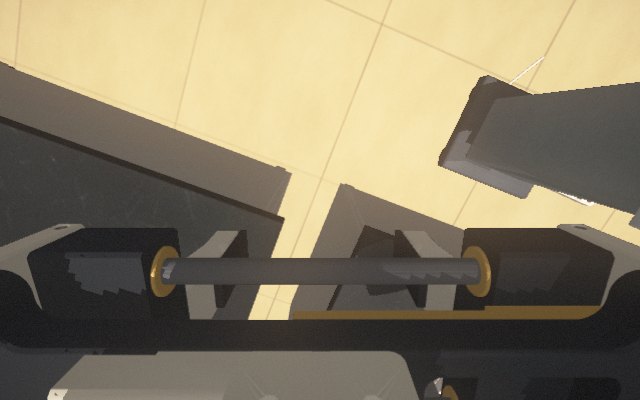

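Side picture: two cream jars stand on orange-brown mats at (313,275) and (378,208). The white tray is at (392,183).

Could be mistaken for the jars (top picture):
- cream jars on mats at (216,258) and (328,265)
- green jar at (303,222)
- large cream bottle at (468,142)
- cream bottles at (95,205) to (60,298)

By the description, I choose the two on the mats. Next I'll check them in close crops.

```bash
python3 - <<'E'
import cv2,numpy as np
t=cv2.imread("pics/top0.png");s=cv2.imread("pics/side0.png")
a=cv2.resize(t[190:300,185:455],None,fx=2.96,fy=2.96,interpolation=cv2.INTER_CUBIC)
cv2.imwrite("pics/tc.png",a)
b=cv2.resize(s[155:325,280:440],None,fx=3.5,fy=3.5,interpolation=cv2.INTER_CUBIC)
cv2.imwrite("pics/sc.png",b); print(a.shape,b.shape)
E
```

```text
(326, 799, 3) (595, 560, 3)
```

View pics/tc.png

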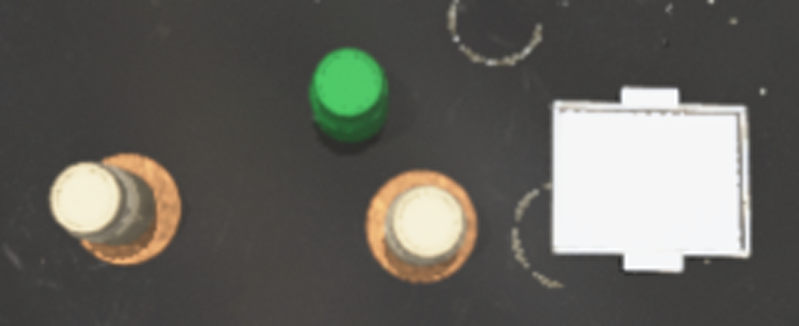

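View pics/sc.png

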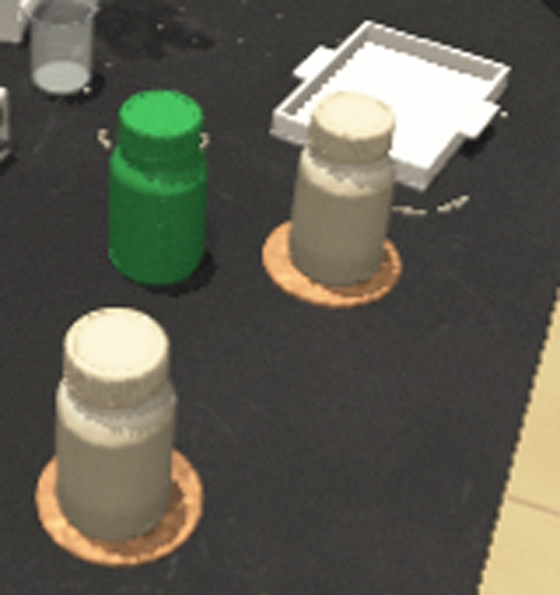

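```bash
cat > h.py <<'E'
import numpy as np
from scipy.optimize import brentq
from station import camera_params, arm
from scipy.spatial.transform import Rotation as Ro
def ray(P,u,v):
    K=P["intrinsics"];k=P["k1"]
    d=np.array([(u-K[0,2])/K[0,0],(v-K[1,2])/K[1,1]]);rd=np.linalg.norm(d)
    r=brentq(lambda r:r*(1+k*r*r)-rd,0,1.5)
    return np.array([*(d*r/max(rd,1e-9)),1])
def locate(n,u,v,z,pose=None):
    P=camera_params(n);d=ray(P,u,v)
    if n=="wrist":
        T=P["tool_from_camera"];s=pose or arm.get_state()
        R=Ro.from_euler("xyz",s["ee_rot"]).as_matrix()
        c=s["eef_pos"]+R@T[:3,3];w=R@T[:3,:3]@d
    else:
        c=-P["R"].T@P["t"];w=P["R"].T@d
    return c+w*(z-c[2])/w[2]
def totool(p,s=None):
    s=s or arm.get_state()
    return Ro.from_euler("xyz",s["ee_rot"]).as_matrix().T@(np.array(p)-s["eef_pos"])
E
python3 - <<'E'
from h import *
np.set_printoptions(precision=4,suppress=True)
for nm,x,y,z in [("capA",86,199,.13),("capB",428,221,.13),("matA",127,208,.005),("matB",422,226,.005),("green",350,81,.125),("tray",650,179,.022),("t1",553,101,.022),("t2",747,107,.022),("t3",749,256,.022),("t4",552,251,.022)]:
    print("top",nm,locate("top",x/2.96+185-.33,y/2.96+190-.33,z))
for nm,x,y,z in [("capA",117,347,.13),("capB",352,116,.13),("matA",119,497,.005),("matB",332,255,.005),("green",161,117,.125)]:
    print("side",nm,locate("side",x/3.5+280-.36,y/3.5+155-.36,z))
print("beaker",locate("top",361,163,.0),"timer",locate("top",308,160,.06),"flask",locate("top",250,175,0))
E
```

```text
top capA [0.4973 0.2336 0.13  ]
top capB [ 0.4433 -0.0245  0.13  ]
top matA [0.4975 0.2282 0.005 ]
top matB [ 0.4452 -0.0254  0.005 ]
top green [0.5603 0.0192 0.125 ]
top tray [ 0.455  -0.2267  0.022 ]
top t1 [ 0.5349 -0.1548  0.022 ]
top t2 [ 0.5043 -0.3246  0.022 ]
top t3 [ 0.3766 -0.2999  0.022 ]
top t4 [ 0.4071 -0.1315  0.022 ]
side capA [0.4954 0.2411 0.13  ]
side capB [ 0.4423 -0.0157  0.13  ]
side matA [0.4957 0.2338 0.005 ]
side matB [ 0.4451 -0.0245  0.005 ]
side green [0.5566 0.0301 0.125 ]
beaker [ 0.7079 -0.1599  0.    ] timer [ 0.7174 -0.015   0.06  ] flask [0.7178 0.1449 0.    ]
```

```bash
python3 - <<'E'
from h import *
print(totool([0.443,-0.020,0.226]))
E
```

```text
[4.97102634e-01 4.06402890e-01 3.98903842e-04]
```

```bash
python3 -m handwheel '[[[0.0876,0.012,0.01,0,0],[0.0876,0.037,0.03,0,0],[0.0876,0.062,0.051,0,0],[0.0876,0.09,0.0735,0,0],[0.0876,0.12,0.098,0,0],[0.0876,0.15,0.1225,0,0],[0.0876,0.18,0.147,0,0],[0.0876,0.21,0.1715,0,0],[0.0876,0.24,0.196,0,0],[0.0876,0.27,0.2205,0,0],[0.0876,0.30,0.245,0,0],[0.0876,0.33,0.2695,0,0],[0.0876,0.36,0.294,0,0],[0.0876,0.39,0.3185,0,0],[0.0876,0.42,0.343,0,0],[0.0876,0.447,0.3655,0,0],[0.0876,0.47,0.384,0,0],[0.0876,0.487,0.398,0,0],[0.0876,0.497,0.4064,0,0],[0.0876,0.497,0.4064,0,0]]]' 40
python3 - <<'E'
from h import *
from station import grab_frame
import cv2
s=arm.get_state();print(s["t"],s["eef_pos"],s["ee_rot"],s["qd"].max(),s["force"])
cv2.imwrite("pics/w1.png",grab_frame("wrist"))
E
```

```text
t: 1.82
eef_pos: [0.4438, -0.0182, 0.2263]
ee_rot: [-3.141, -0.001, 1.94]
force: [0.6, 0.3, 0.2]
width: 0.0876
1.8167 [ 0.44376713 -0.01824551  0.22629683] [-3.14146284e+00 -1.32176199e-03  1.93999947e+00] 0.04794562014750481 [0.55902888 0.31797907 0.17883132]
```

View pics/w1.png

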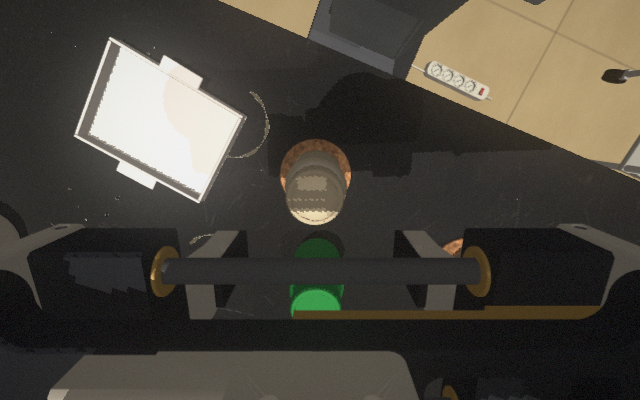

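```bash
python3 - <<'E'
import cv2,numpy as np
t=cv2.imread("pics/w1.png")[130:235,260:370].astype(float)/255
a=cv2.resize((t**.6*255).astype(np.uint8),None,fx=5,fy=5,interpolation=cv2.INTER_CUBIC)
cv2.imwrite("pics/wc1.png",a)
E
```

```text
(no output)
```

View pics/wc1.png

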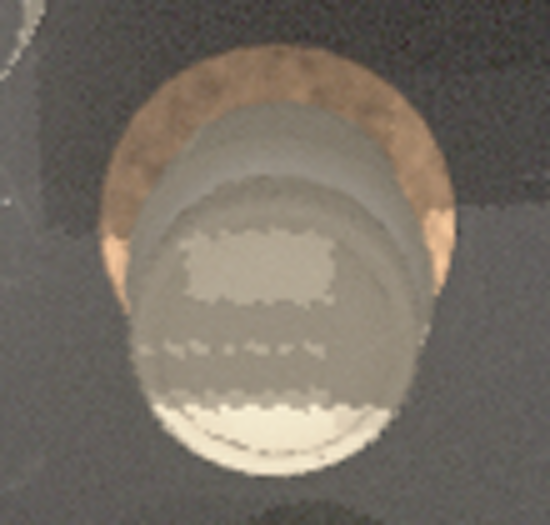

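```bash
python3 - <<'E'
from h import *
np.set_printoptions(precision=4,suppress=True)
for n,u,v,z in [("cap",315,196,.13),("mat",315.6,174,.005),("green",316,301,.125),("t",110,37,.022),("t",245,116,.022),("t",201,202,.022),("t",75,136,.022)]: print(n,locate("wrist",u,v,z))
p=locate("wrist",315,196,.13);p[2]=.073
print(totool(p))
E
```

```text
cap [ 0.4399 -0.0245  0.13  ]
mat [ 0.4428 -0.0247  0.005 ]
green [0.5472 0.0173 0.125 ]
t [ 0.3764 -0.3     0.022 ]
t [ 0.4038 -0.1314  0.022 ]
t [ 0.5292 -0.1535  0.022 ]
t [ 0.5025 -0.3211  0.022 ]
[-0.0038 -0.0048  0.1532]
```

```bash
python3 -m handwheel '[[[0.0876,-0.002,-0.002,0.005,0],[0.0876,-0.005,-0.0043,0.018,0],[0.0876,-0.005,-0.0043,0.033,0],[0.0876,-0.005,-0.0043,0.048,0],[0.0876,-0.005,-0.0043,0.063,0],[0.0876,-0.005,-0.0043,0.078,0],[0.0876,-0.005,-0.0043,0.093,0],[0.0876,-0.005,-0.0043,0.107,0],[0.0876,-0.005,-0.0043,0.12,0],[0.0876,-0.005,-0.0043,0.132,0],[0.0876,-0.005,-0.0043,0.142,0],[0.0876,-0.005,-0.0043,0.149,0],[0.0876,-0.005,-0.0043,0.153,0],[0.0876,-0.005,-0.0043,0.153,0],[0.0876,-0.005,-0.0043,0.153,0]]]' 45
python3 - <<'E'
from h import *
from station import grab_frame
import cv2
s=arm.get_state();print(s["t"],s["eef_pos"],s["force"])
cv2.imwrite("pics/s2.png",cv2.resize(grab_frame("side")[120:270,280:480],None,fx=3.5,fy=3.5,interpolation=cv2.INTER_CUBIC))
cv2.imwrite("pics/w2.png",grab_frame("wrist"))
E
```

```text
t: 3.12
eef_pos: [0.4408, -0.0259, 0.0733]
ee_rot: [-3.141, -0.001, 1.939]
force: [0.1, 0.3, -0.9]
width: 0.088
3.1167 [ 0.44076653 -0.02586686  0.07333053] [ 0.05632165  0.25166114 -0.85529833]
```

View pics/s2.png

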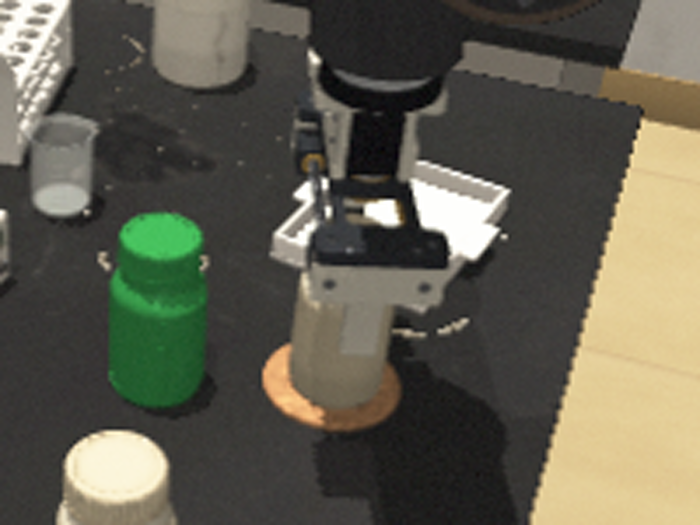

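View pics/w2.png

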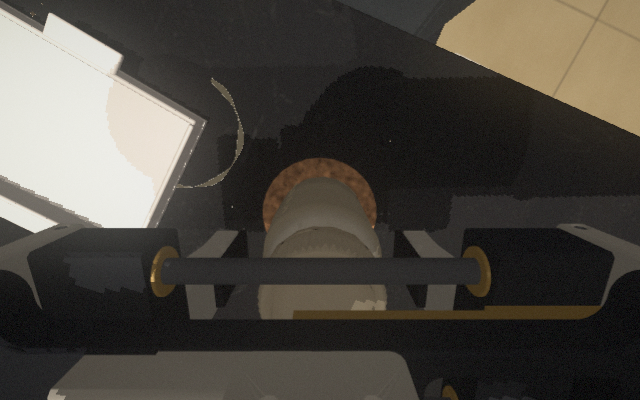

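The jar stands centred between the open fingers (wrist 258–385 px, fingers at 245 and 395) and clear of the gripper body. Close now.

```bash
python3 -m handwheel '[[[0.07,0,0,0,0],[0.05,0,0,0,0],[0.05,0,0,0,0],[0.05,0,0,0,0],[0.05,0,0,0,0],[0.05,0,0,0,0],[0.05,0,0,0,0],[0.05,0,0,0,0],[0.05,0,0,0,0],[0.05,0,0,0,0]]]' 50
python3 -c "
from h import *
s=arm.get_state();print(s['force'],s['width'],s['joint_efforts'])"
```

```text
t: 4.05
eef_pos: [0.4413, -0.0253, 0.0739]
ee_rot: [3.141, -0.001, 1.94]
force: [-2.2, 2.3, 5.3]
width: 0.0667
[-2.21838489  2.27891607  5.28069615] 0.06673509025309847 [ -0.85566586 -30.58805108  19.9864018    5.0193657    0.30415962
  -0.06902687]
```

```bash
python3 -m handwheel '[[[0.05,0,0,-0.002,0],[0.05,0,0,-0.006,0],[0.05,0,0,-0.014,0],[0.05,0,0,-0.024,0],[0.05,0,0,-0.036,0],[0.05,0,0,-0.048,0],[0.05,0,0,-0.06,0],[0.05,0,0,-0.072,0],[0.05,0,0,-0.083,0],[0.05,0,0,-0.092,0],[0.05,0,0,-0.098,0],[0.05,0,0,-0.1,0],[0.05,0,0,-0.1,0],[0.05,0,0,-0.1,0],[0.05,0,0,-0.1,0],[0.05,0,0,-0.1,0],[0.05,0,0,-0.1,0],[0.05,0,0,-0.1,0]]]' 50
python3 - <<'E'
from h import *
from station import grab_frame
import cv2
F=[]
for i in range(3):
    s=arm.get_state();F.append(s["force"])
    im=grab_frame("side")
print(s["t"],s["eef_pos"],s["width"],np.array(F),s["moment"])
cv2.imwrite("pics/s3.png",cv2.resize(im[100:270,280:480],None,fx=3.5,fy=3.5,interpolation=cv2.INTER_CUBIC))
E
```

```text
t: 5.55
eef_pos: [0.4412, -0.0255, 0.1736]
ee_rot: [-3.142, -0.001, 1.94]
force: [0.7, 0.1, -6.1]
width: 0.0669
5.65 [ 0.44121031 -0.0255072   0.17374912] 0.06710506551403432 [[ 0.66592544  0.09272474 -6.10066434]
 [-0.01826255 -0.30336932 -6.06890764]
 [ 0.07908271 -0.27095457 -5.89411994]] [0.02960469 0.01458527 0.01261993]
```

View pics/s3.png

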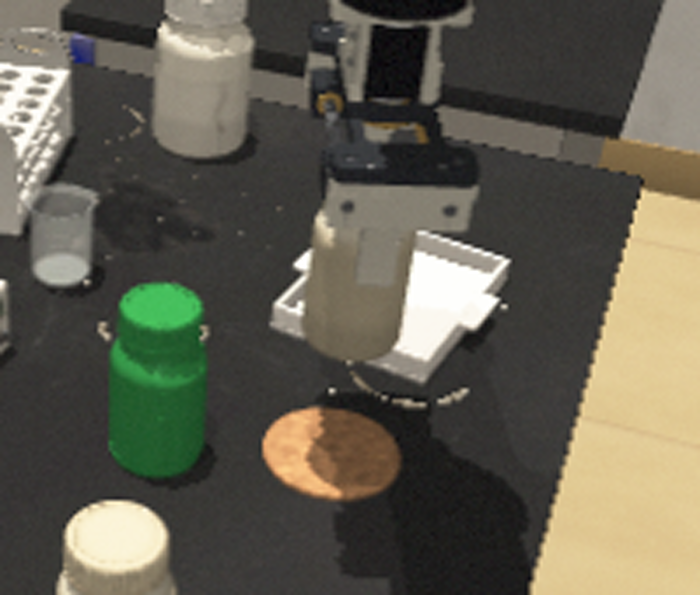

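The jar hangs upright well clear of its mat, and the wrist reads about −6 N, roughly 0.6 kg, so this looks like the loaded one. The other still has to be felt, so I'll put this one back on its mat.

```bash
python3 -m handwheel '[[[0.05,0,0.001,0.006,0],[0.05,0,0.002,0.016,0],[0.05,0,0.003,0.028,0],[0.05,0,0.003,0.04,0],[0.05,0,0.003,0.052,0],[0.05,0,0.003,0.063,0],[0.05,0,0.003,0.073,0],[0.05,0,0.003,0.081,0],[0.05,0,0.003,0.087,0],[0.05,0,0.003,0.091,0],[0.05,0,0.003,0.094,0],[0.05,0,0.003,0.096,0],[0.05,0,0.003,0.0975,0],[0.05,0,0.003,0.0985,0],[0.05,0,0.003,0.099,0],[0.05,0,0.003,0.099,0]]]' 50
```

```text
t: 7.03
eef_pos: [0.4442, -0.0242, 0.075]
ee_rot: [3.141, -0.001, 1.94]
force: [0.3, -0.4, -6.4]
width: 0.0666
```

```bash
python3 -m handwheel '[[[0.05,0,0,0.0005,0],[0.05,0,0,0.001,0],[0.05,0,0,0.0013,0],[0.05,0,0,0.0015,0],[0.05,0,0,0.0015,0]]]' 50
```

```text
t: 7.45
eef_pos: [0.4444, -0.0242, 0.074]
ee_rot: [3.14, -0.001, 1.94]
force: [-3.4, -0.1, 3.5]
width: 0.0671
```

```bash
python3 -m handwheel '[[[0.072,0,0,0,0],[0.08,0,0,0,0],[0.0876,0,0,0,0],[0.0876,0,0,0,0],[0.0876,0,0,0,0],[0.0876,0,0,0,0],[0.0876,0,0,-0.004,0],[0.0876,0,0,-0.014,0],[0.0876,0,0,-0.029,0],[0.0876,0,0,-0.046,0],[0.0876,0,0,-0.064,0],[0.0876,0,0,-0.082,0],[0.0876,0,0,-0.1,0],[0.0876,0,0,-0.118,0],[0.0876,0,0,-0.134,0],[0.0876,0,0,-0.146,0],[0.0876,0,0,-0.152,0],[0.0876,0,0,-0.153,0],[0.0876,0,0,-0.153,0]]]' 50
python3 - <<'E'
from h import *
from station import grab_frame
import cv2
s=arm.get_state();print(s["t"],s["eef_pos"],s["width"],s["force"])
im=grab_frame("side")
cv2.imwrite("pics/s4.png",cv2.resize(im[100:330,280:480],None,fx=2.6,fy=2.6,interpolation=cv2.INTER_CUBIC))
print(totool([0.496,0.232,0.226]))
E
```

```text
t: 9.03
eef_pos: [0.4441, -0.0244, 0.2269]
ee_rot: [3.14, -0.001, 1.94]
force: [-0.2, -0.6, -0.3]
width: 0.0874
9.0333 [ 0.44413088 -0.0243642   0.22689161] 0.08742983295231203 [-0.20670684 -0.62381675 -0.33364191]
[0.2203776  0.14111279 0.00076067]
```

View pics/s4.png

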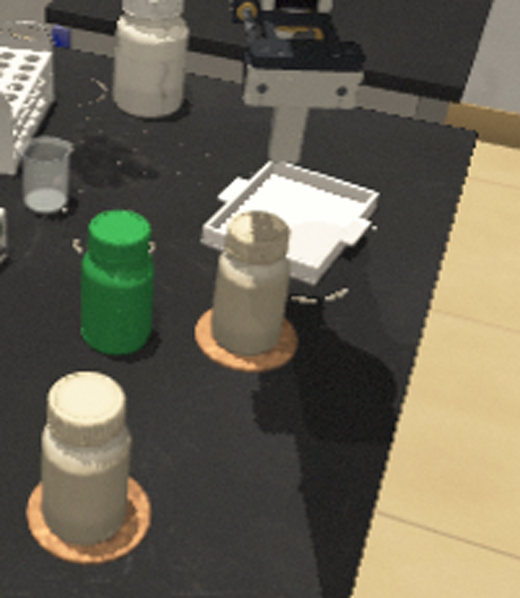

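The heavy jar is back upright on its mat (side crop 250,285). Next is the other jar.

```bash
python3 -m handwheel '[[[0.0876,0.01,0.0065,0,0],[0.0876,0.03,0.0195,0,0],[0.0876,0.055,0.0355,0,0],[0.0876,0.08,0.0515,0,0],[0.0876,0.105,0.0675,0,0],[0.0876,0.13,0.0835,0,0],[0.0876,0.155,0.0995,0,0],[0.0876,0.18,0.1155,0,0],[0.0876,0.2,0.128,0,0],[0.0876,0.213,0.137,0,0],[0.0876,0.22,0.141,0,0],[0.0876,0.22,0.141,0,0],[0.0876,0.22,0.141,0,0]]]' 50
python3 - <<'E'
from h import *
from station import grab_frame
import cv2
s=arm.get_state();print(s["t"],s["eef_pos"],s["ee_rot"],s["q"],s["force"])
im=grab_frame("wrist");cv2.imwrite("pics/w5.png",im)
t=im[120:240,240:400].astype(float)/255
cv2.imwrite("pics/wc5.png",cv2.resize((t**.6*255).astype(np.uint8),None,fx=5,fy=5,interpolation=cv2.INTER_CUBIC))
E
```

```text
t: 10.17
eef_pos: [0.4956, 0.2312, 0.2262]
ee_rot: [-3.141, -0.001, 1.94]
force: [1.0, -0.8, 0.7]
width: 0.0877
10.1667 [0.49561853 0.23115469 0.22617115] [-3.14084842e+00 -9.39254940e-04  1.93990912e+00] [ 7.93888013e-01  1.49018467e-01 -2.71596013e-01 -1.27332749e-03
 -1.15047316e+00 -1.99505144e+00] [ 1.01755354 -0.76154217  0.70099907]
```

View pics/wc5.png

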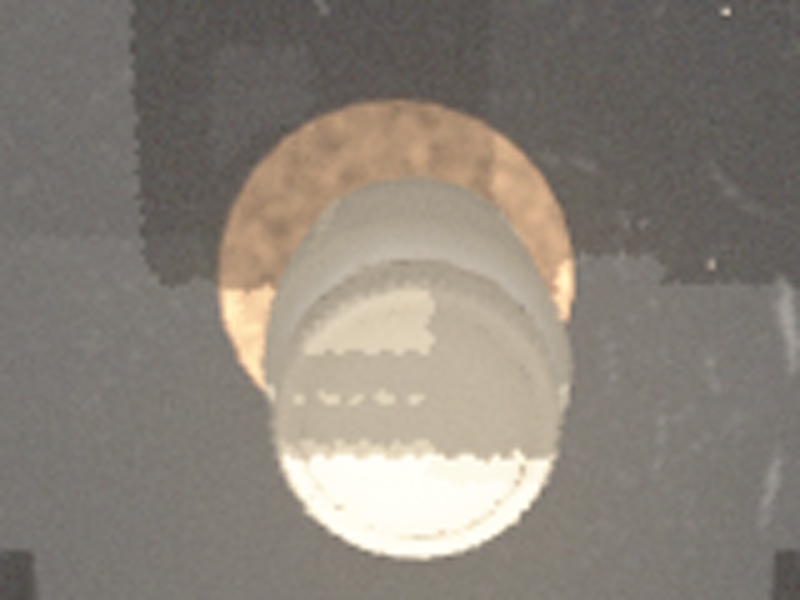

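```bash
python3 - <<'E'
from h import *
np.set_printoptions(precision=4,suppress=True)
p=locate("wrist",323.9,202.3,.13);m=locate("wrist",319.5,175.4,.005);print(p,m)
p[2]=.073;print(totool(p),totool(m))
E
```

```text
[0.4952 0.2355 0.13  ] [0.4954 0.231  0.005 ]
[0.0044 0.0013 0.1535] [ 0.0001 -0.0002  0.2215]
```

```bash
python3 -m handwheel '[[[0.0876,0.002,0.001,0.005,0],[0.0876,0.0045,0.0015,0.018,0],[0.0876,0.0045,0.0015,0.033,0],[0.0876,0.0045,0.0015,0.048,0],[0.0876,0.0045,0.0015,0.063,0],[0.0876,0.0045,0.0015,0.078,0],[0.0876,0.0045,0.0015,0.093,0],[0.0876,0.0045,0.0015,0.107,0],[0.0876,0.0045,0.0015,0.12,0],[0.0876,0.0045,0.0015,0.132,0],[0.0876,0.0045,0.0015,0.142,0],[0.0876,0.0045,0.0015,0.149,0],[0.0876,0.0045,0.0015,0.153,0],[0.0876,0.0045,0.0015,0.153,0],[0.0876,0.0045,0.0015,0.153,0]]]' 45
python3 - <<'E'
from h import *
from station import grab_frame
import cv2
s=arm.get_state();print(s["t"],s["eef_pos"],s["force"])
cv2.imwrite("pics/w6.png",grab_frame("wrist"))
E
```

```text
t: 11.47
eef_pos: [0.4955, 0.2356, 0.0737]
ee_rot: [-3.142, -0.001, 1.939]
force: [0.5, 1.0, 0.3]
width: 0.0875
11.4667 [0.49552075 0.2356086  0.07372713] [0.46215519 1.0039348  0.33786122]
```

View pics/w6.png

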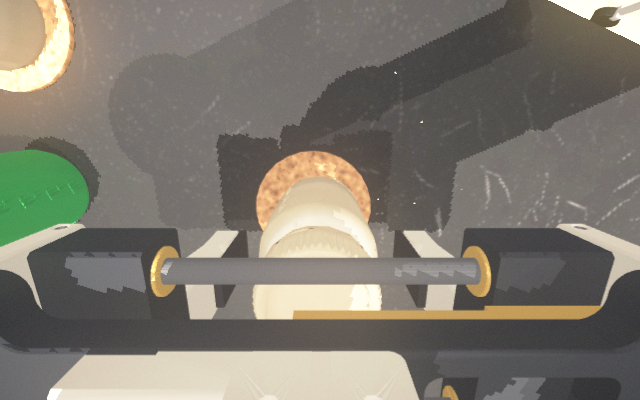

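The jar is centred between the fingers (252–382 px). Close and lift.

```bash
python3 -m handwheel '[[[0.07,0,0,0,0],[0.05,0,0,0,0],[0.05,0,0,0,0],[0.05,0,0,0,0],[0.05,0,0,0,0],[0.05,0,0,0,0],[0.05,0,0,0,0],[0.05,0,0,0,0],[0.05,0,0,0,0],[0.05,0,0,0,0]]]' 50
python3 -m handwheel '[[[0.05,0,0,-0.002,0],[0.05,0,0,-0.006,0],[0.05,0,0,-0.014,0],[0.05,0,0,-0.024,0],[0.05,0,0,-0.036,0],[0.05,0,0,-0.048,0],[0.05,0,0,-0.06,0],[0.05,0,0,-0.072,0],[0.05,0,0,-0.083,0],[0.05,0,0,-0.092,0],[0.05,0,0,-0.098,0],[0.05,0,0,-0.1,0],[0.05,0,0,-0.1,0],[0.05,0,0,-0.1,0],[0.05,0,0,-0.1,0],[0.05,0,0,-0.1,0],[0.05,0,0,-0.1,0],[0.05,0,0,-0.1,0]]]' 50
python3 - <<'E'
from h import *
from station import grab_frame
import cv2
F=[]
for i in range(3):
    s=arm.get_state();F.append(s["force"])
    im=grab_frame("side")
print(s["t"],s["eef_pos"],s["width"],np.array(F))
cv2.imwrite("pics/s7.png",cv2.resize(im[130:330,230:400],None,fx=3,fy=3,interpolation=cv2.INTER_CUBIC))
t=grab_frame("wrist")
cv2.imwrite("pics/w7.png",t)
E
```

```text
t: 12.35
eef_pos: [0.4959, 0.2357, 0.0744]
ee_rot: [3.141, -0.001, 1.939]
force: [-0.3, -2.7, 5.6]
width: 0.0667
t: 13.85
eef_pos: [0.4957, 0.2355, 0.174]
ee_rot: [3.141, -0.001, 1.939]
force: [-0.4, 1.4, -2.4]
width: 0.0667
13.95 [0.49575505 0.23556325 0.17416597] 0.06669435390306182 [[-0.35572344  1.41999815 -2.36771308]
 [ 0.46799049 -0.15682141 -1.96322821]
 [-0.67299697  0.11649367 -1.99360365]]
```

View pics/s7.png

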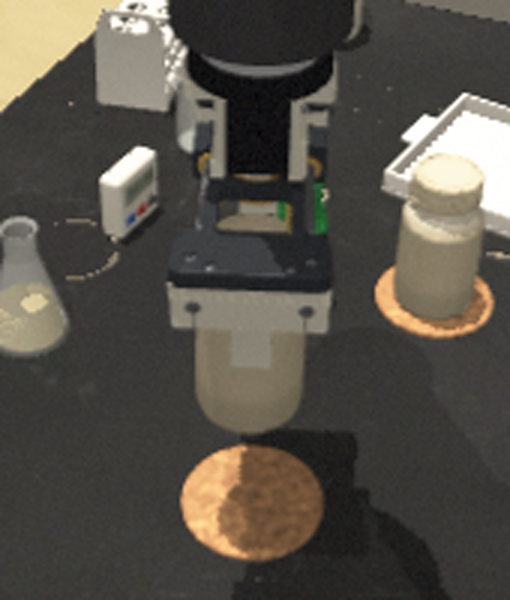

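View pics/w7.png

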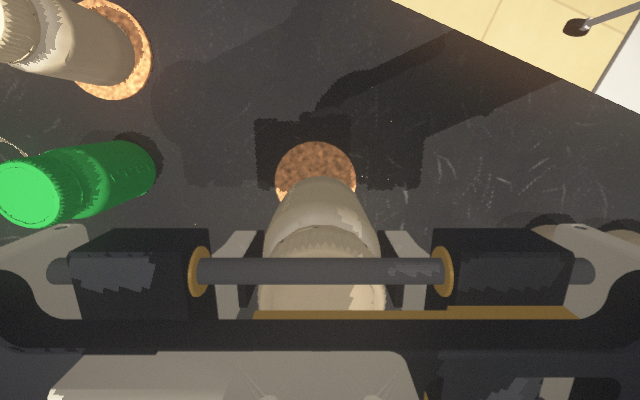

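Second jar reads about −2.0 N, or 0.2 kg, so it is the lighter one. Re-measuring its mat before placing.

```bash
python3 - <<'E'
from h import *
from station import grab_frame
np.set_printoptions(precision=4,suppress=True)
import cv2
print(locate("side",313.7-.3,297.0-.3,.005))
im=grab_frame("top");cv2.imwrite("pics/t8.png",cv2.resize(im[200:310,150:300],None,fx=5,fy=5,interpolation=cv2.INTER_CUBIC))
print(totool([.496,.231,.074]))
E
```

```text
[0.496  0.2342 0.005 ]
[-0.0045 -0.0016  0.1003]
```

View pics/t8.png

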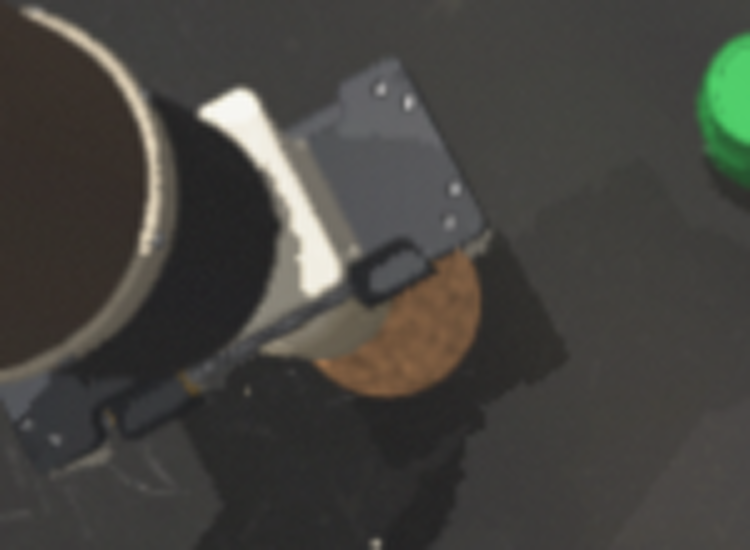

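```bash
python3 -m handwheel '[[[0.05,-0.002,-0.0005,0.006,0],[0.05,-0.004,-0.001,0.016,0],[0.05,-0.0048,-0.0015,0.028,0],[0.05,-0.0048,-0.0015,0.04,0],[0.05,-0.0048,-0.0015,0.052,0],[0.05,-0.0048,-0.0015,0.063,0],[0.05,-0.0048,-0.0015,0.073,0],[0.05,-0.0048,-0.0015,0.081,0],[0.05,-0.0048,-0.0015,0.087,0],[0.05,-0.0048,-0.0015,0.091,0],[0.05,-0.0048,-0.0015,0.094,0],[0.05,-0.0048,-0.0015,0.096,0],[0.05,-0.0048,-0.0015,0.0975,0],[0.05,-0.0048,-0.0015,0.0985,0],[0.05,-0.0048,-0.0015,0.0987,0],[0.05,-0.0048,-0.0015,0.0987,0]]]' 50
```

```text
t: 15.43
eef_pos: [0.4963, 0.2308, 0.0758]
ee_rot: [3.14, -0.001, 1.94]
force: [-0.1, -0.4, -2.3]
width: 0.067
```

```bash
python3 -m handwheel '[[[0.05,0,0,0.0005,0],[0.05,0,0,0.001,0],[0.05,0,0,0.0014,0],[0.05,0,0,0.0018,0],[0.05,0,0,0.002,0],[0.05,0,0,0.002,0]]]' 50
```

```text
t: 15.93
eef_pos: [0.4964, 0.2309, 0.0744]
ee_rot: [3.14, -0.001, 1.94]
force: [-2.6, -0.0, 5.2]
width: 0.0667
```

Contact: the force changed from −2.3 to +5.2 N. Release and rise.

```bash
python3 -m handwheel '[[[0.072,0,0,0,0],[0.08,0,0,0,0],[0.0876,0,0,0,0],[0.0876,0,0,0,0],[0.0876,0,0,0,0],[0.0876,0,0,0,0],[0.0876,0,0,-0.004,0],[0.0876,0,0,-0.014,0],[0.0876,0,0,-0.029,0],[0.0876,0,0,-0.046,0],[0.0876,0,0,-0.064,0],[0.0876,0,0,-0.082,0],[0.0876,0,0,-0.1,0],[0.0876,0,0,-0.118,0],[0.0876,0,0,-0.134,0],[0.0876,0,0,-0.146,0],[0.0876,0,0,-0.152,0],[0.0876,0,0,-0.153,0],[0.0876,0,0,-0.153,0]]]' 50
python3 - <<'E'
from h import *
from station import grab_frame
import cv2
s=arm.get_state();print(s["t"],s["eef_pos"],s["force"])
im=grab_frame("wrist")
t=im[120:240,240:400].astype(float)/255
cv2.imwrite("pics/wc9.png",cv2.resize((t**.6*255).astype(np.uint8),None,fx=5,fy=5,interpolation=cv2.INTER_CUBIC))
im=grab_frame("side")
cv2.imwrite("pics/s9.png",cv2.resize(im[210:330,260:380],None,fx=4.5,fy=4.5,interpolation=cv2.INTER_CUBIC))
E
```

```text
t: 17.52
eef_pos: [0.4962, 0.2306, 0.2277]
ee_rot: [3.139, -0.002, 1.94]
force: [0.4, 0.5, 0.0]
width: 0.0874
17.5167 [0.49617756 0.2306195  0.2277248 ] [0.41462291 0.48084223 0.00903778]
```

View pics/wc9.png

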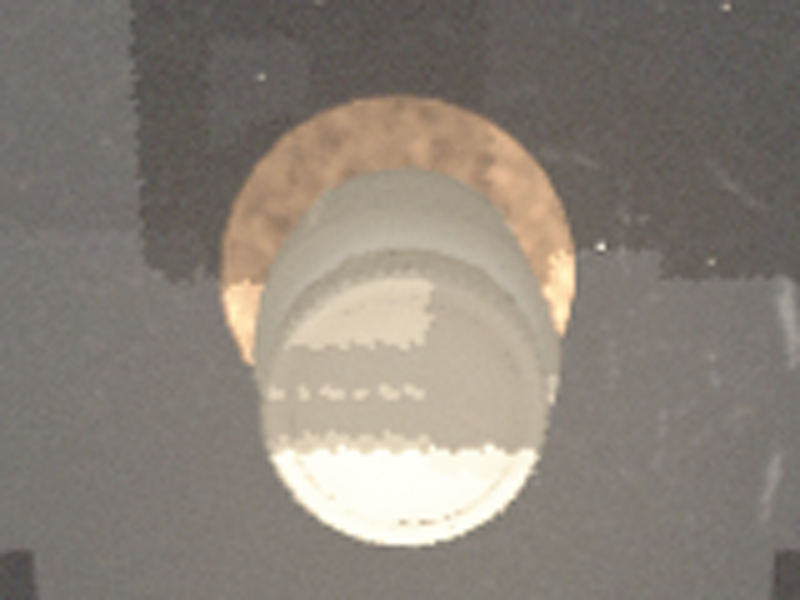

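View pics/s9.png

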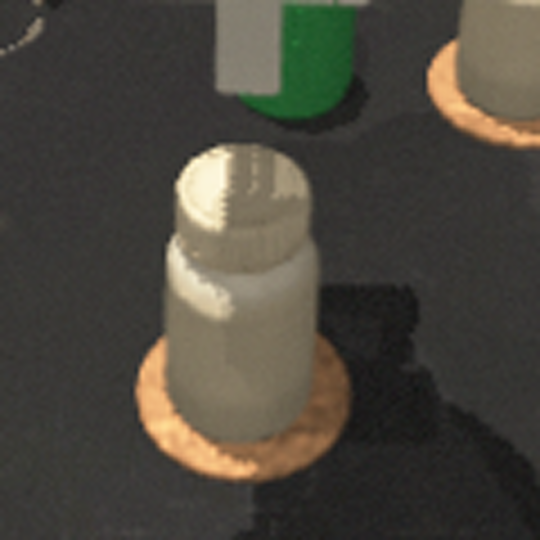

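```bash
python3 - <<'E'
from h import *
from station import grab_frame
import cv2
np.set_printoptions(precision=4,suppress=True)
f=lambda u,v:(240+u/5-.4,120+v/5-.4)
c=locate("wrist",*f(406,402),.13);m=locate("wrist",*f(399,272),.005);print(c,m,c-m)
im=grab_frame("top");cv2.imwrite("pics/t10.png",cv2.resize(im[220:300,180:260],None,fx=7,fy=7,interpolation=cv2.INTER_CUBIC))
print(totool([.4425,-.0245,.227]))
E
```

```text
[0.4945 0.2316 0.13  ] [0.494  0.2298 0.005 ] [0.0004 0.0018 0.125 ]
[-0.2184 -0.1416 -0.0007]
```

View pics/t10.png

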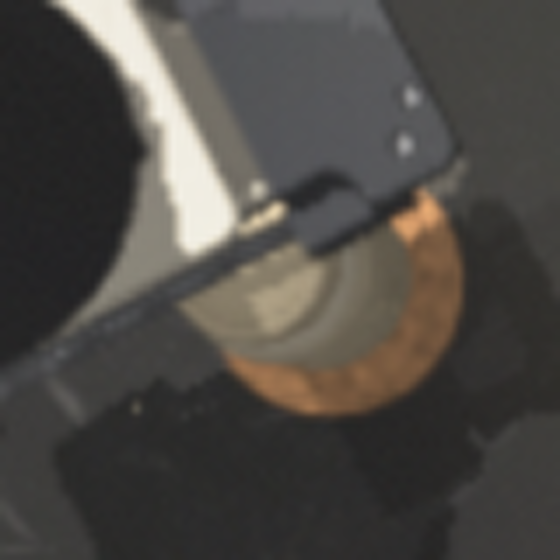

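```bash
python3 -m handwheel '[[[0.0876,-0.01,-0.0065,0,0],[0.0876,-0.03,-0.0195,0,0],[0.0876,-0.055,-0.0355,0,0],[0.0876,-0.08,-0.0515,0,0],[0.0876,-0.105,-0.0675,0,0],[0.0876,-0.13,-0.0835,0,0],[0.0876,-0.155,-0.0995,0,0],[0.0876,-0.18,-0.1155,0,0],[0.0876,-0.2,-0.129,0,0],[0.0876,-0.212,-0.137,0,0],[0.0876,-0.217,-0.14,0,0],[0.0876,-0.217,-0.14,0,0],[0.0876,-0.217,-0.14,0,0]]]' 50
python3 - <<'E'
from h import *
from station import grab_frame
import cv2
s=arm.get_state();print(s["t"],s["eef_pos"],s["ee_rot"],s["force"])
im=grab_frame("wrist")
t=im[120:240,240:400].astype(float)/255
cv2.imwrite("pics/wc11.png",cv2.resize((t**.6*255).astype(np.uint8),None,fx=5,fy=5,interpolation=cv2.INTER_CUBIC))
im=grab_frame("top");cv2.imwrite("pics/t11.png",cv2.resize(im[220:300,180:260],None,fx=7,fy=7,interpolation=cv2.INTER_CUBIC))
E
```

```text
t: 18.75
eef_pos: [0.4434, -0.0227, 0.2261]
ee_rot: [3.142, -0.001, 1.939]
force: [0.1, 0.3, -0.4]
width: 0.0879
18.75 [ 0.44340834 -0.02268425  0.22605952] [ 3.14158824e+00 -1.01103577e-03  1.93881948e+00] [ 0.08874941  0.29453933 -0.4069404 ]
```

View pics/wc11.png

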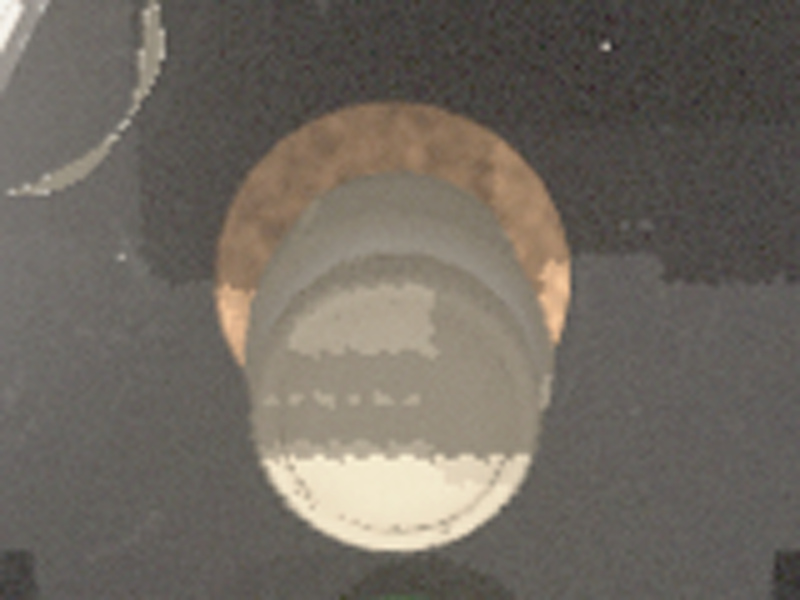

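View pics/t11.png

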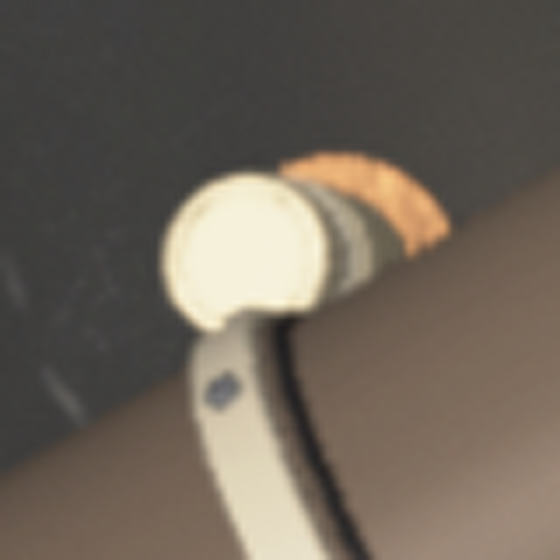

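```bash
python3 - <<'E'
from h import *
np.set_printoptions(precision=4,suppress=True)
print(locate("top",246/7+180-.43,254/7+220-.43,.13))
f=lambda u,v:(240+u/5-.4,120+v/5-.4)
c=locate("wrist",*f(396,406),.13);print(c);c[2]=.0735;print(totool(c))
E
```

```text
[0.4993 0.2311 0.13  ]
[ 0.4434 -0.0223  0.13  ]
[-0.0003 -0.0003  0.1526]
```

The lighter jar is within 2–3 mm of its mat centre in both views, and the heavy jar is directly below the tool. Descend and grip.

```bash
python3 -m handwheel '[[[0.0876,0,0,0.005,0],[0.0876,0,0,0.018,0],[0.0876,0,0,0.033,0],[0.0876,0,0,0.048,0],[0.0876,0,0,0.063,0],[0.0876,0,0,0.078,0],[0.0876,0,0,0.093,0],[0.0876,0,0,0.107,0],[0.0876,0,0,0.12,0],[0.0876,0,0,0.132,0],[0.0876,0,0,0.142,0],[0.0876,0,0,0.149,0],[0.0876,0,0,0.152,0],[0.0876,0,0,0.152,0],[0.0876,0,0,0.152,0]]]' 50
python3 -m handwheel '[[[0.07,0,0,0,0],[0.05,0,0,0,0],[0.05,0,0,0,0],[0.05,0,0,0,0],[0.05,0,0,0,0],[0.05,0,0,0,0],[0.05,0,0,0,0],[0.05,0,0,0,0],[0.05,0,0,0,0],[0.05,0,0,0,0]]]' 50
python3 -m handwheel '[[[0.05,0,0,-0.002,0],[0.05,0,0,-0.006,0],[0.05,0,0,-0.014,0],[0.05,0,0,-0.024,0],[0.05,0,0,-0.036,0],[0.05,0,0,-0.048,0],[0.05,0,0,-0.06,0],[0.05,0,0,-0.072,0],[0.05,0,0,-0.083,0],[0.05,0,0,-0.092,0],[0.05,0,0,-0.098,0],[0.05,0,0,-0.1,0],[0.05,0,0,-0.1,0],[0.05,0,0,-0.1,0]]]' 50
python3 - <<'E'
from h import *
print(totool([.4545,-.227,.18]))
s=arm.get_state();print(s["q"],s["force"])
E
```

```text
t: 20.1
eef_pos: [0.4439, -0.0217, 0.0742]
ee_rot: [3.142, -0.001, 1.941]
force: [-0.3, 0.6, -0.4]
width: 0.0877
t: 20.93
eef_pos: [0.4446, -0.0219, 0.0749]
ee_rot: [3.14, -0.0, 1.941]
force: [1.4, -4.5, 6.9]
width: 0.067
t: 22.1
eef_pos: [0.444, -0.022, 0.1745]
ee_rot: [3.141, -0.0, 1.941]
force: [0.3, 0.3, -6.6]
width: 0.067
[-0.19490868 -0.06438892 -0.00564927]
[ 3.96208770e-01  1.52103822e-02 -5.48606069e-01 -4.49265651e-04
 -1.00644112e+00 -1.59671058e+00] [ 0.32089633  0.28843544 -6.56173125]
```

```bash
python3 -m handwheel '[[[0.05,-0.005,-0.0017,-0.0005,0],[0.05,-0.015,-0.005,-0.001,0],[0.05,-0.03,-0.01,-0.0015,0],[0.05,-0.047,-0.0155,-0.002,0],[0.05,-0.065,-0.0215,-0.0025,0],[0.05,-0.083,-0.0275,-0.003,0],[0.05,-0.101,-0.0335,-0.0035,0],[0.05,-0.119,-0.0393,-0.0035,0],[0.05,-0.137,-0.0453,-0.0035,0],[0.05,-0.154,-0.051,-0.0035,0],[0.05,-0.169,-0.056,-0.0035,0],[0.05,-0.181,-0.06,-0.0035,0],[0.05,-0.189,-0.0625,-0.0035,0],[0.05,-0.194,-0.0642,-0.0035,0],[0.05,-0.195,-0.0644,-0.0035,0],[0.05,-0.195,-0.0644,-0.0035,0],[0.05,-0.195,-0.0644,-0.0035,0]]]' 50
python3 - <<'E'
from h import *
from station import grab_frame
import cv2
s=arm.get_state();print(s["t"],s["eef_pos"],s["force"],s["width"])
im=grab_frame("side");cv2.imwrite("pics/s12.png",cv2.resize(im[60:330,280:480],None,fx=2.2,fy=2.2,interpolation=cv2.INTER_CUBIC))
cv2.imwrite("pics/w12.png",grab_frame("wrist"))
cv2.imwrite("pics/t12.png",grab_frame("top"))
E
```

```text
t: 23.52
eef_pos: [0.4544, -0.2268, 0.1777]
ee_rot: [3.141, -0.001, 1.941]
force: [-0.0, 0.4, -6.4]
width: 0.0669
23.5167 [ 0.45437637 -0.22675954  0.17774104] [-0.03547373  0.35127432 -6.37974129] 0.06694812099130444
```

View pics/s12.png

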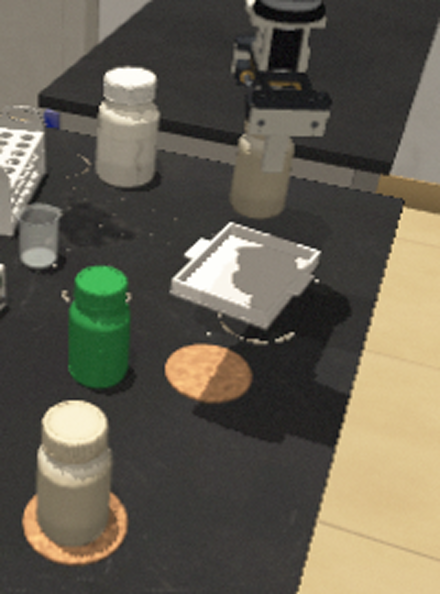

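View pics/w12.png

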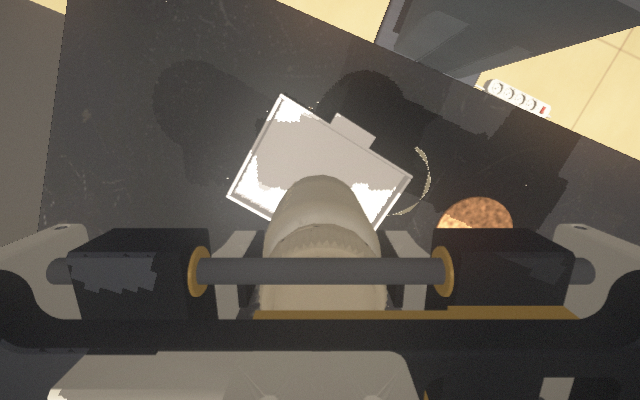

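View pics/t12.png

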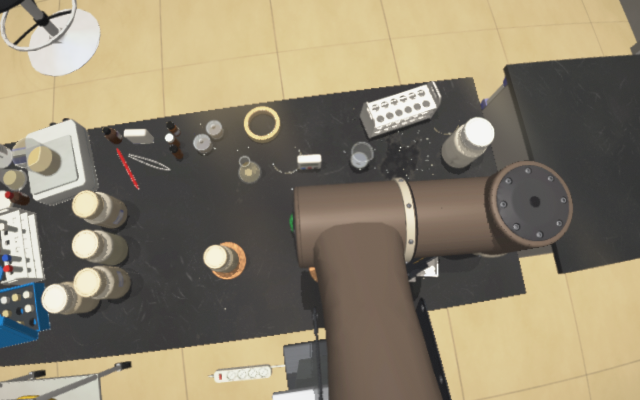

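```bash
python3 - <<'E'
from h import *
np.set_printoptions(precision=4,suppress=True)
C=[locate("side",280+u/2.2-.3,60+v/2.2-.3,.022) for u,v in [(231,222),(321,251),(266,317),(170,285)]]
print(np.array(C),np.mean(C,0)); print(locate("side",280+260/2.2-.3,60+198/2.2-.3,.108))
for u,v in [(281,95),(412,176),(228,196)]: print(locate("wrist",u,v,.022))
E
python3 -m handwheel '[[[0.05,0,0,0,0],[0.05,0,0,0,0],[0.05,0,0,0,0],[0.05,0,0,0,0],[0.05,0,0,0,0],[0.05,0,0,0,0]]]' 50
python3 -c "
from h import *
s=arm.get_state();print(abs(s['qd']).max(),s['force'])"
```

```text
[[ 0.5025 -0.3185  0.022 ]
 [ 0.3752 -0.2961  0.022 ]
 [ 0.4064 -0.1238  0.022 ]
 [ 0.5304 -0.1393  0.022 ]] [ 0.4536 -0.2195  0.022 ]
[ 0.4557 -0.245   0.108 ]
[ 0.3783 -0.2986  0.022 ]
[ 0.4059 -0.1342  0.022 ]
[ 0.5027 -0.3194  0.022 ]
t: 24.17
eef_pos: [0.4546, -0.2265, 0.178]
ee_rot: [3.141, -0.0, 1.942]
force: [-1.3, -0.1, -6.5]
width: 0.067
0.0016931549544798095 [-1.29961305 -0.10672565 -6.54698315]
```

The side view puts the jar bottom about 18 mm off. I'll check by projecting the expected jar outline into that picture.

```bash
python3 - <<'E'
from h import *
from station import grab_frame
import cv2
P=camera_params("side")
def pr(X):
    c=(P["R"]@np.array(X).T).T+P["t"];s=c[:,:2]/c[:,2:];r2=(s**2).sum(1,keepdims=True)
    s=s*(1+P["k1"]*r2);return s*P["intrinsics"][0,0]+P["intrinsics"][:2,2]
im=grab_frame("side");x0,y0,k=350,60,6
a=cv2.resize(im[y0:y0+95,x0:x0+100],None,fx=k,fy=k,interpolation=cv2.INTER_CUBIC)
th=np.linspace(0,2*np.pi,60);c=np.array([.4546,-.2265])
for r,z,col in [(.034,.1085,(0,0,255)),(.034,.2115,(255,0,0)),(.0275,.2335,(0,255,0))]:
    X=np.c_[c[0]+r*np.cos(th),c[1]+r*np.sin(th),0*th+z]
    q=((pr(X)+.5-[x0,y0])*k).astype(np.int32);cv2.polylines(a,[q],True,col,1)
cv2.imwrite("pics/s13.png",a)
E
```

```text
(no output)
```

View pics/s13.png

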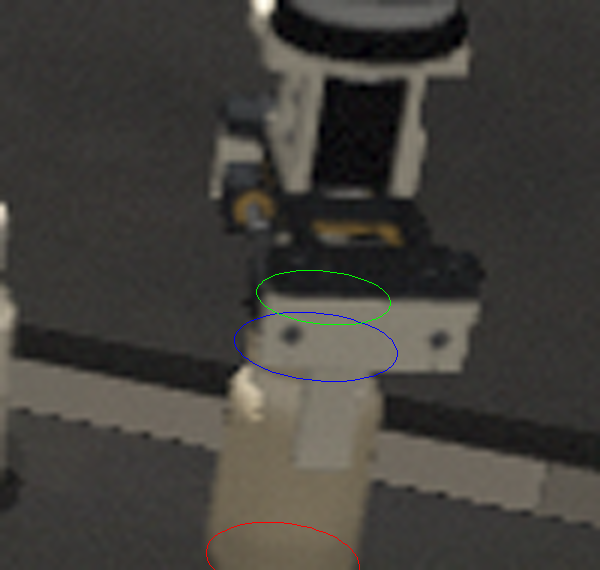

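The projected outline matches the held jar: sides run 206–360 px against 208–362 seen. The bottom edge is at row 157.5 against about 158. My earlier ellipse reading was the error. The jar is upright, still and centred, so I'm handing in.

```bash
python3 -c "
from h import *
s=arm.get_state();print(s['t'],s['eef_pos'],s['force'],s['width'],abs(s['qd']).max());print(arm.job_done())"
```

```text
24.2167 [ 0.45454822 -0.2265744   0.17794862] [ 0.53569482 -0.25707882 -5.65954486] 0.0667070389771312 0.0018569712849885
the job is handed in; nothing more can be done
None
```

The job is handed in at 24.2 s: the arm is holding the heavier jar over the white tray, and the lighter one is back on its own mat.

- **Weighing:** I lifted both jars about 100 mm clear of their mats. The jar nearer the tray read about 6 N (0.6 kg), so it is the loaded one; the other read about 2 N (0.2 kg). I put the heavy jar back on its mat while I felt the other.
- **Lighter jar:** It stands upright, about 2 mm off the centre of its mat in the wrist view and about 3 mm in the top view.
- **Heavier jar:** I picked it up again and am holding it at 50 N. It is upright and still, with its bottom about 86 mm above the tray rim. The gripper is within 1 mm of the tray middle measured by the wrist camera.

**Disagreements:** My first side-view reading put the held jar about 18 mm off centre. That came from misjudging the ellipse of its bottom: projecting the expected outline into the picture then matched to about 2 pixels in the enlarged crop. The side camera also put several of the points I measured up to 9 mm further in y than the top camera, so I relied mainly on the wrist and top views. I did not touch the green jar, beaker, flask or timer.

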